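# Nest the sample cups and hold the banding clamp down for taping

### The arm

A 6-joint arm with a two-finger parallel gripper is mounted at the origin on the work surface. World frame = base frame: x ahead of the robot, y to its left, z up, the work surface at z = 0. Lengths are in m, angles in rad, forces in N, time in s.
With the tool pointing down it reaches from about 0.35 to 0.925 m from the base axis. Payload 6.4 kg.
Tool frame: the origin (TCP) lies on the centre line of the jaws, within the pads' length; the fingertips stand 19 mm ahead of it and the grasp point (between the pads) is the TCP; z points along the fingers, y is the direction in which the jaws open and shut (so a half turn about z gives the same grasp; the last joint's range is limited). The gripper opens to 94 mm and grips with 3 to 60 N. Pads are 16 mm wide; open, the fingers measure 119 mm over their backs; the gripper's body (75 mm by 177 mm) begins 78 mm behind the grasp point.
Start: joints at [1.175, 0.245, 1.558, -0, 1.339, -0.174], TCP at [0.143, 0.634, 0.224] pointing down, gripper open.
Joint ranges: [-3.13, 3.13], [-1.02, 2.26], [0.13, 2.54], [-0.95, 4.09], [0.21, 2.88], [-2.74, 2.74]. Speed limits (rad/s): [2.57, 2.57, 3.14, 3.14, 3.14, 3.14].

### API

Orientations are given as a 3x3 rotation matrix whose columns are the frame's x, y, z axes.
In Python, from bench import env gives the robot as it stands. The module is installed in compiled form; this text tells all that it offers.
- The arm moves only by the shell command python3 -m creep 'ROWS' [FORCE]. ROWS is JSON, a list of rows, each a list of 7 numbers: the shift along the world's x, y, z scaled (see below), then the turn, a rotation vector about the world's x, y, z scaled (see below), then the opening in per cent of the stroke, from 0 (shut) to 100 (fully open). A call has 1 to 20 rows; each row shifts and turns the commanded pose from where the row before left it; what a row does not reach is not made up. The controller multiplies each number of a shift by 40 mm and each number of a turn by 0.08 rad. A row lasts 1/10 s, in which the tool goes at most 50 mm and 8.59 degrees, less where a joint would pass 70% of its speed; a pose out of reach is approached as far as the arm can. A call with a number of a shift or a turn outside -1 to 1 is refused whole. A call with a gripper value outside its range is refused whole. The fingers move at their own pace and stop on an object; FORCE is the grip in N (left out, the last holds). Time passes only in rows, so rows that do not move let the fingers close. It gives the time, the measured TCP pose, the force and the opening at its end, in the units of the state.
- env.sense(): the state, without advancing time (a new reading comes with each control period).
- env.get_image(name): name is "side" or "top"; returns the picture (400x640x3 uint8, blue, green, red); there is no depth.
- env.camera_info(name): a dict with "fx", "fy", "cx", "cy" (pixels), "T" (4x4, takes a point from camera to world coordinates). Camera axes: x right, y down, z forward; pixel columns grow to the right and rows downward; lengths in m; the calibration is good to about 2 mm. A picture is of the moment at which its call begins. camera_info takes no time and is no camera call.
- env.sign_off(): hands the job in, once; it reports no verdict.
The state is a dict: "time": time; "q": joint angles; "joint_velocities": joint speeds; "tau": joint torques, N m; "tcp_pos": TCP position; "orientation": TCP orientation; "force": force on the tool from outside, world axes, zero at the start; "torque": the same for the moment, N m; "gripper_width": finger opening in m.
Only numpy, scipy, OpenCV 4.12 (cv2) and the standard library are available. Lean on these libraries where they do the work, as an engineer would, in place of code of your own. Each camera call takes 0.05 s, during which the arm holds its last target.

### The job

Nest the two loose blue sample cups, in either order, into the one on the banding clamp, setting each fully home without dropping it. Then swing the clamp's arm (the one with the red ball knob) over against its spring, all the way down to its stop, so that its foot presses on the stack, and keep holding it there so that I can run the tape round: finish with the fingers still holding the arm down; the program ends while holding. Leave the tape roll, the steel box and the meter where they are.

Things in the scene. Friction and masses are not known exactly. Their poses are not given: they have to be found in the camera images.
- clamp: white banding clamp fixed to the bench: base plate 225 x 110 x 12 mm, near its front end a round aluminium seat ring for a cup (47 mm across, 6 mm high), and 105 mm behind the ring's centre a hanger of two cheek plates (50 mm wide over both, 134 mm tall) carrying the arm's pivot. Origin on the bench under the ring's centre; x points from seat to hanger, y along the pivot, z up
- clamp_seat (a point): centre of the clamp's cup seat, on top of the base plate, 12 mm above the bench: the underside of the lowest cup rests here
- clamp_hinge (a point): pivot of the clamp's arm: on its axis, midway between the cheeks, 118 mm above the bench and 105 mm behind the seat's centre (clamp +x); the axis is the clamp's y
- clamp_knob (a point): centre of the red ball knob, 35 mm across, at the free end of the steel arm (flat bar 22 mm wide, 12 mm thick, then a round 12 mm neck 30 mm long), 185 mm from the pivot. Arm parked: 300 mm above the bench, 32 mm behind the pivot. Arm at its stop: level with the pivot, 118 mm above the bench, 80 mm from the seat's centre on the side away from the hanger (clamp -x)
- clamp_arm (a joint): angle of the sprung arm (rad): 0 = parked up, leaning 10 degrees back past vertical; grows as it swings forward over the seat and down; 1.745 = horizontal, at its stop. It does not latch: the spring always drives it back up, with about 1 N at the knob when parked and, with the foot's spring, 7 to 8 N at the stop
- clamp_foot_face (a point): centre of the underside of the round rubber foot, 62 mm across, hung under the arm 105 mm from the pivot on a short spring (8 mm of travel); in the arm's last 4 degrees it comes down on the top rim of three nested cups, 94 mm above the bench, and presses with about 5 N at the stop
- cup_base: the lowest cup, standing in the clamp's seat ring from the start: blue plastic cup, 50 mm tall, mouth up: the top 16 mm is a straight collar 60 mm across outside, 54 mm inside; below it a body tapering from 51 mm to 34 mm across at the foot. Nested cups rest collar on collar, each 16 mm higher; 35 g, stiff; origin at the centre of its underside, z up, yaw has no meaning
- cup_1: a loose cup standing on the bench: blue plastic cup, 50 mm tall, mouth up: the top 16 mm is a straight collar 60 mm across outside, 54 mm inside; below it a body tapering from 51 mm to 34 mm across at the foot. Nested cups rest collar on collar, each 16 mm higher; 35 g, stiff; origin at the centre of its underside, z up, yaw has no meaning
- cup_2: a loose cup standing on the bench: blue plastic cup, 50 mm tall, mouth up: the top 16 mm is a straight collar 60 mm across outside, 54 mm inside; below it a body tapering from 51 mm to 34 mm across at the foot. Nested cups rest collar on collar, each 16 mm higher; 35 g, stiff; origin at the centre of its underside, z up, yaw has no meaning
- tape_roll: bystander: roll of blue tape with a white core lying flat, 96 mm across, 25 mm high; origin at the centre of its underside
- steel_box: bystander: closed stainless-steel instrument box, 80 x 110 mm, 40 mm high with its flat wire handle; origin at the centre of its underside
- meter: bystander: black hand-held hygiene meter lying on its back, 72 x 190 x 30 mm; origin at the centre of its underside
There are look-alikes about, which are no part of the job. Leave any green look-alike of the cup_1 alone. Leave any brown look-alike of the cup_base alone.

How it is judged:
By the outcome, as a careful person would: the job done as asked, in the order asked, and still so for the second after the job is handed in, while the arm keeps its last pose, push and grip.
It also fails if it takes over 72 s, if anything falls off the work surface, if the arm or the gripper's body presses on something with over 40 N, if the wrist force passes 120 N, or if a joint passes its speed limit or range.

## Working session

There is one attempt and no reset: what is moved stays moved. The work goes in short steps, Python scripts to look and compute and a shell command to move; the robot and the scene stay as the last step left them, time stands still between calls to the robot, and variables do not carry over. Pictures are saved under pics/ and viewed, and the job is handed in when it is done.

```bash
mkdir -p pics; python3 - <<'E'
from bench import env
import cv2
for n in("side","top"):
    im=env.get_image(n); cv2.imwrite(f"pics/{n}0.png",im)
    c=env.camera_info(n); print(n,c["fx"],c["fy"],c["cx"],c["cy"]); print(c["T"])
s=env.sense(); print({k:s[k] for k in("time","tcp_pos","orientation","gripper_width","force")})
E
```

```text
side 471.72859800100696 471.72859800100696 323.40711236588027 209.028636267139
[[ 0.87587421 -0.22731319  0.42564432  0.07647622]
 [-0.4823393  -0.43784026  0.75871253 -0.71784232]
 [ 0.01389885 -0.86984172 -0.49313508  0.7247885 ]
 [ 0.          0.          0.          1.        ]]
top 508.1575842469734 508.1575842469734 317.4950487740002 205.57800568960755
[[-2.20749869e-02 -9.88677085e-01  1.48426130e-01  3.26867396e-01]
 [-9.99749425e-01  2.23814950e-02  3.94914894e-04  7.87613618e-02]
 [-3.71244198e-03 -1.48380220e-01 -9.88923419e-01  1.65938791e+00]
 [ 0.00000000e+00  0.00000000e+00  0.00000000e+00  1.00000000e+00]]
{'time': 0.1, 'tcp_pos': array([0.14279967, 0.6336204 , 0.22347391]), 'orientation': array([[-9.75515383e-01,  2.19930377e-01, -6.05727445e-04],
       [ 2.19931068e-01,  9.75514189e-01, -1.54643229e-03],
       [ 2.50788282e-04, -1.64178677e-03, -9.99998621e-01]]), 'gripper_width': 0.09381883028052895, 'force': array([-0.49178255, -0.88208774,  0.29712061])}
```

View pics/side0.png

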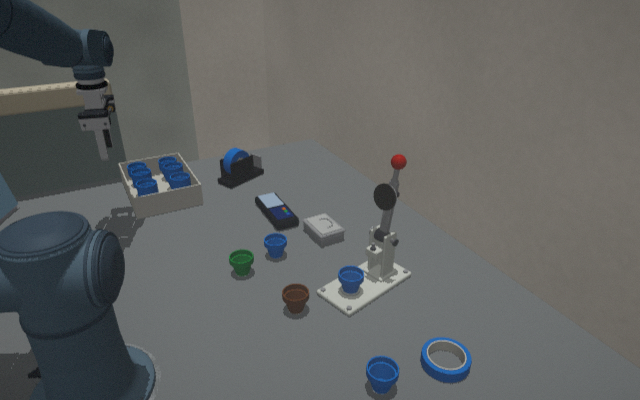

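View pics/top0.png

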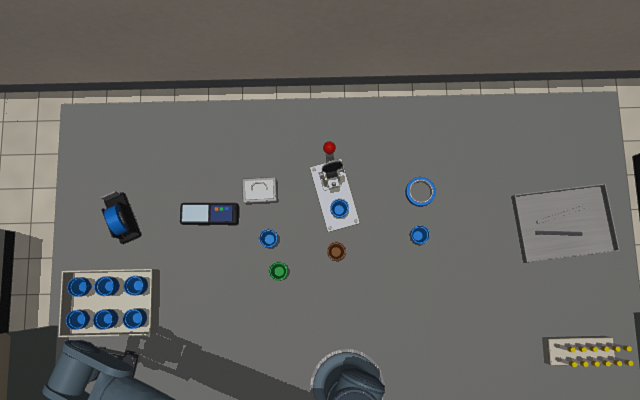

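The two loose cups are at top pixels (269,239) and (420,235), the clamp cup at (340,209) and the knob at (329,148). I'll enlarge these for precise readings.

```bash
python3 - <<'E'
import cv2,numpy as np
t=cv2.imread("pics/top0.png")
a=[cv2.resize(t[y-25:y+25,x-25:x+25],(400,400),interpolation=cv2.INTER_CUBIC) for x,y in((269,239),(420,235))]
cv2.imwrite("pics/c1.png",np.hstack(a))
cv2.imwrite("pics/c2.png",cv2.resize(t[140:240,280:400],(720,600),interpolation=cv2.INTER_CUBIC))
h=cv2.cvtColor(t,cv2.COLOR_BGR2HSV)
m=cv2.inRange(h,(100,120,50),(125,255,255))
n,l,s,c=cv2.connectedComponentsWithStats(m)
for i in range(1,n):
    if s[i,4]>40: print(s[i],c[i])
E
```

```text
[406 177  30  29 252] [419.6547619 191.75     ]
[330 199  19  19 270] [339.16666667 207.84074074]
[104 205  24  30 420] [114.26666667 220.14047619]
[211 205  22  16 298] [221.6442953  213.01677852]
[410 225  20  19 288] [419.80208333 234.30208333]
[259 229  19  19 286] [267.98251748 237.87762238]
[ 67 277  24  20 361] [ 78.13019391 286.51523546]
[ 94 277  25  19 383] [106.0156658  285.93472585]
[123 276  25  19 363] [134.97796143 285.20110193]
[122 309  25  20 380] [133.98684211 318.15789474]
[ 65 310  25  20 373] [ 76.71313673 319.3002681 ]
[ 93 310  25  20 398] [104.70100503 318.91457286]
```

View pics/c1.png

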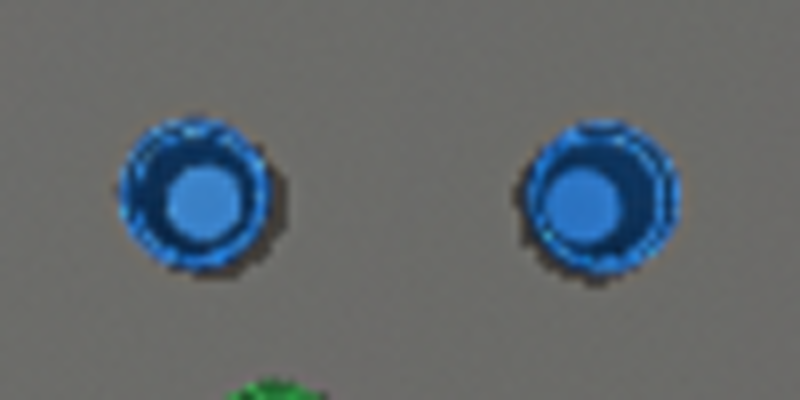

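View pics/c2.png

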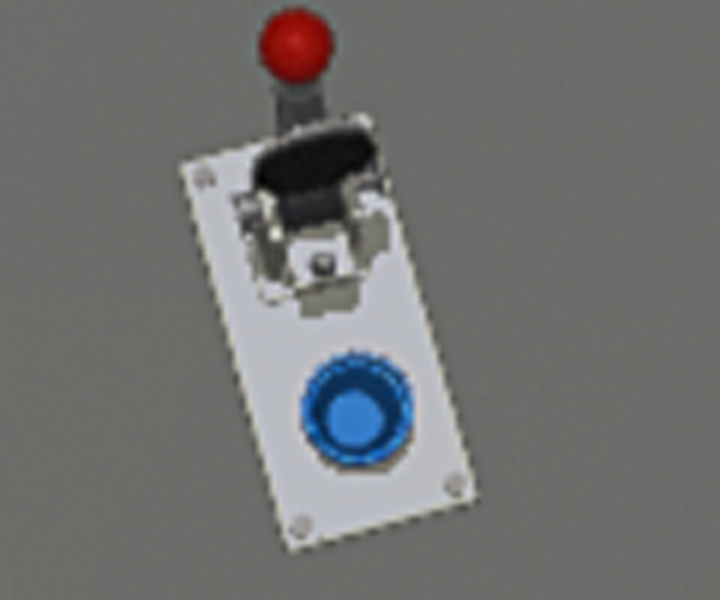

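```bash
cat > h.py <<'E'
import numpy as np
from bench import env
def ray(n,u,v):
    c=env.camera_info(n);T=np.array(c["T"]);d=T[:3,:3]@np.array([(u-c["cx"])/c["fx"],(v-c["cy"])/c["fy"],1]);return T[:3,3],d
def onz(n,u,v,z):
    o,d=ray(n,u,v);return o+d*(z-o[2])/d[2]
def proj(n,p):
    c=env.camera_info(n);T=np.array(c["T"]);q=T[:3,:3].T@(np.array(p)-T[:3,3]);return np.array([c["fx"]*q[0]/q[2]+c["cx"],c["fy"]*q[1]/q[2]+c["cy"]])
E
python3 - <<'E'
from h import *
np.set_printoptions(precision=4,suppress=True)
c1=onz("top",268,237.8,.05);c2=onz("top",419.8,234.2,.05);b=onz("top",339.2,207.75,.062)
print("c1",c1,"c2",c2,"base",b)
f=lambda x,y:onz("top",(x+.5)/6-.5+280,(y+.5)/6-.5+140,.012)
P=[f(181,162),f(288,549),f(477,497),f(370,116)]
for p in P:print(p)
print([np.linalg.norm(P[i]-P[(i+1)%4]) for i in range(4)])
d=(P[0]-P[1]+P[3]-P[2]);print("yaw",np.arctan2(d[1],d[0]))
k=onz("top",(297.5)/6-.5+280,46.5/6-.5+140,.300);print("knob",k, np.linalg.norm((k-b)[:2]), np.arctan2(*(k-b)[[1,0]]))
for p in(c1,c2,b,k):print("side proj",proj("side",p))
E
python3 -c "
import cv2,numpy as np
t=cv2.imread('pics/side0.png')
a=[cv2.resize(t[y-25:y+25,x-25:x+25],(400,400),interpolation=cv2.INTER_CUBIC) for x,y in((275,245),(382,374-5),(350,279),(398,162))]
a=[cv2.resize(i,(300,300)) for i in a]
cv2.imwrite('pics/c3.png',np.vstack([np.hstack(a[:2]),np.hstack(a[2:])]))"
```

```text
c1 [0.4686 0.2387 0.05  ] c2 [ 0.4692 -0.2431  0.05  ] base [0.5581 0.0106 0.062 ]
[0.7054 0.1022 0.012 ]
[0.4895 0.0485 0.012 ]
[ 0.5155 -0.0549  0.012 ]
[ 0.7291 -0.003   0.012 ]
[np.float64(0.22254700228966334), np.float64(0.10662896753196104), np.float64(0.2197985252626978), np.float64(0.10781095488155792)]
yaw 0.2413467045115331
knob [0.6925 0.0438 0.3   ] 0.13842356324374527 0.24222359100695348
side proj [274.395  239.4409]
side proj [381.3631 367.9881]
side proj [350.0451 273.4415]
side proj [398.1232 162.2782]
```

View pics/c3.png

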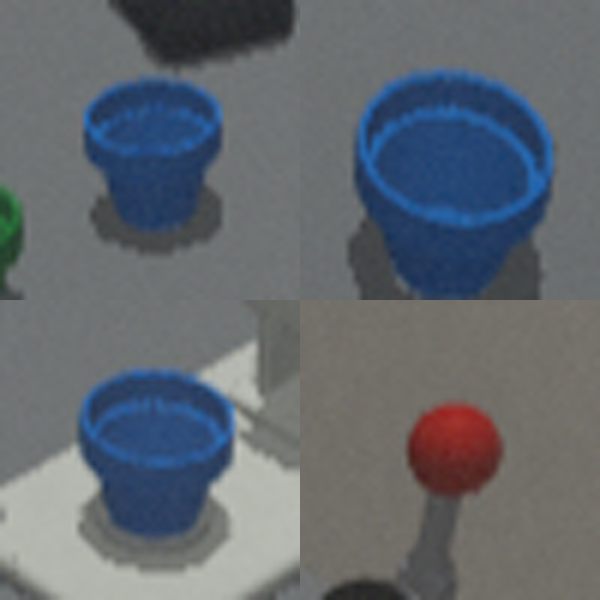

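Top and side views agree within about 1 px. cup_1 is at ≈ (.469,.2385), cup_2 at (.470,-.243), and the seat at (.5585,.0104) with clamp yaw 0.241. The knob sits 138 mm from the seat against the expected 137. I'll move above cup_1 with the jaws along clamp y.

```bash
python3 -m creep '[[0.58,-0.7,-0.13,0,0,0.41,100],[0.58,-0.7,-0.13,0,0,0.41,100],[0.58,-0.7,-0.13,0,0,0.41,100],[0.58,-0.7,-0.13,0,0,0.41,100],[0.58,-0.7,-0.13,0,0,0.41,100],[0.58,-0.7,-0.13,0,0,0.41,100],[0.58,-0.7,-0.13,0,0,0.41,100],[0.58,-0.7,-0.13,0,0,0.41,100],[0.58,-0.7,-0.13,0,0,0.41,100],[0.58,-0.7,-0.13,0,0,0.41,100],[0.58,-0.7,-0.13,0,0,0.41,100],[0.58,-0.7,-0.13,0,0,0.41,100],[0.58,-0.7,-0.13,0,0,0.41,100],[0.58,-0.7,-0.13,0,0,0.41,100],[0,0,0,0,0,0,100],[0,0,0,0,0,0,100]]' 20; cat > d.py <<'E'
from h import *
import sys
np.set_printoptions(precision=4,suppress=True)
s=env.sense();p=s["tcp_pos"];R=s["orientation"]
t=np.array([float(a) for a in sys.argv[1:4]])
print("t",s["time"],"p",p,"units",(t-p)/.04,"yaw",np.arctan2(R[1,1],R[0,1]),"z",R[:,2],"w",s["gripper_width"],"F",s["force"])
E
python3 d.py .469 .2385 .056
```

```text
time: 1.7
tcp_pos: [0.4676, 0.2417, 0.1512]
orientation: [[-0.972, -0.233, -0.001], [-0.233, 0.972, 0.0], [0.001, 0.0, -1.0]]
force: [-0.3, 0.4, -0.2]
gripper_width: 0.094
t 1.7 p [0.4676 0.2417 0.1512] units [ 0.0351 -0.0804 -2.3799] yaw 1.806319288309388 z [-0.0012  0.     -1.    ] w 0.09402138697909339 F [-0.2711  0.4036 -0.2234]
```

```bash
python3 -m creep '[[0.035,-0.08,-0.8,0,0,0.07,100],[0,0,-0.8,0,0,0,100],[0,0,-0.5,0,0,0,100],[0,0,-0.28,0,0,0,100],[0,0,0,0,0,0,100],[0,0,0,0,0,0,40],[0,0,0,0,0,0,40],[0,0,0,0,0,0,40],[0,0,0,0,0,0,40],[0,0,0,0,0,0,40],[0,0,0,0,0,0,40],[0,0,0,0,0,0,40],[0,0,0,0,0,0,40]]' 15; python3 d.py .469 .2385 .056;  python3 - <<'E'
from bench import env
import cv2
im=env.get_image("side"); cv2.imwrite("pics/g1.png",cv2.resize(im[180:300,200:360],(800,600)))
E
```

```text
time: 3.0
tcp_pos: [0.4696, 0.239, 0.057]
orientation: [[-0.971, -0.241, 0.001], [-0.241, 0.971, 0.0], [-0.001, 0.0, -1.0]]
force: [0.1, -0.1, 5.1]
gripper_width: 0.0593
t 3.0 p [0.4696 0.239  0.057 ] units [-0.0153 -0.0128 -0.0247] yaw 1.8138031205919196 z [ 0.0008  0.0002 -1.    ] w 0.059348967249636043 F [ 0.1086 -0.1133  5.12  ]
```

View pics/g1.png

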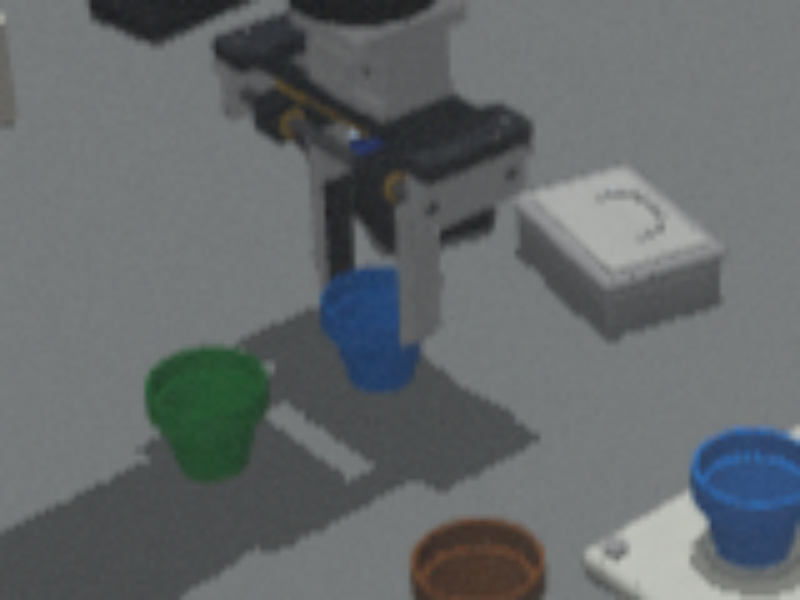

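The collar is held (width 59 mm). Lifting it and carrying it above the seat.

```bash
python3 -m creep '[[0,0,0.4,0,0,0,40],[0,0,0.8,0,0,0,40],[0,0,0.8,0,0,0,40],[0.22,-0.57,0.3,0,0,0,40],[0.22,-0.57,0,0,0,0,40],[0.22,-0.57,0,0,0,0,40],[0.22,-0.57,0,0,0,0,40],[0.22,-0.57,0,0,0,0,40],[0.22,-0.57,0,0,0,0,40],[0.22,-0.57,0,0,0,0,40],[0.22,-0.57,0,0,0,0,40],[0.22,-0.57,0,0,0,0,40],[0.22,-0.57,0,0,0,0,40],[0,0,0,0,0,0,40],[0,0,0,0,0,0,40],[0,0,0,0,0,0,40]]'; python3 d.py .5585 .0104 .085;  python3 - <<'E'
from bench import env
import cv2,numpy as np
im=env.get_image("side"); a=cv2.resize(im[190:310,290:410],(400,400))
im=env.get_image("top"); b=cv2.resize(im[150:250,290:390],(400,400))
cv2.imwrite("pics/g2.png",np.hstack([a,b]))
E
```

```text
time: 4.65
tcp_pos: [0.5565, 0.0118, 0.148]
orientation: [[-0.97, -0.241, -0.001], [-0.241, 0.97, 0.0], [0.001, 0.001, -1.0]]
force: [-0.5, 0.4, -0.2]
gripper_width: 0.0591
t 4.65 p [0.5565 0.0118 0.148 ] units [ 0.0492 -0.034  -1.5738] yaw 1.8144857565446095 z [-0.0011  0.0004 -1.    ] w 0.059071527332966785 F [-0.4859  0.4407 -0.2203]
```

View pics/g2.png

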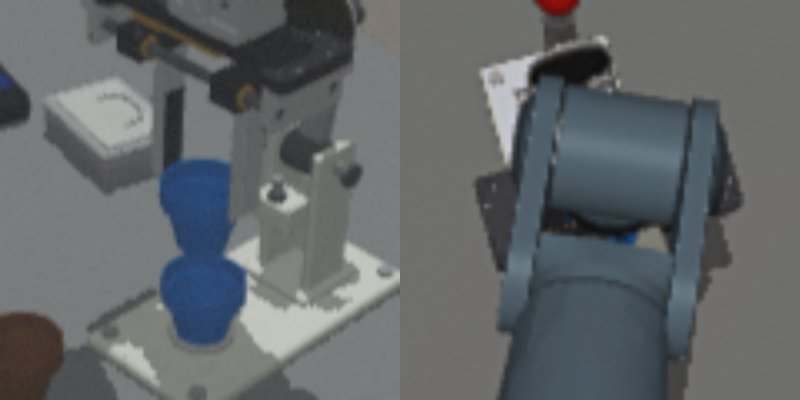

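The cup is upright and level, and its left edge lines up with the base cup's. Descending.

```bash
python3 -m creep '[[0.05,-0.03,-0.4,0,0,0,40],[0,0,-0.4,0,0,0,40],[0,0,-0.3,0,0,0,40],[0,0,-0.2,0,0,0,40],[0,0,-0.15,0,0,0,40],[0,0,0,0,0,0,40],[0,0,0,0,0,0,40]]'; python3 d.py .5585 .0104 .085
```

```text
time: 5.45
tcp_pos: [0.5595, 0.0096, 0.0908]
orientation: [[-0.971, -0.241, 0.001], [-0.241, 0.971, -0.0], [-0.001, -0.0, -1.0]]
force: [1.0, 0.1, -0.2]
gripper_width: 0.0594
t 5.45 p [0.5595 0.0096 0.0908] units [-0.0254  0.0191 -0.1441] yaw 1.8138132172709656 z [ 0.0006 -0.0001 -1.    ] w 0.059424515478216124 F [ 1.0455  0.1121 -0.2374]
```

```bash
python3 -m creep '[[-0.02,0.01,-0.05,0,0,0,40],[0,0,-0.05,0,0,0,40],[0,0,-0.04,0,0,0,40],[0,0,-0.02,0,0,0,40],[0,0,0,0,0,0,40],[0,0,0,0,0,0,40]]'; python3 d.py .5585 .0104 .085; python3 - <<'E'
from bench import env
import cv2,numpy as np
im=env.get_image("side"); a=cv2.resize(im[220:310,290:410],(800,600),interpolation=cv2.INTER_CUBIC)
cv2.imwrite("pics/g3.png",a)
E
```

```text
time: 6.05
tcp_pos: [0.5589, 0.0101, 0.085]
orientation: [[-0.971, -0.241, 0.001], [-0.241, 0.971, -0.0], [-0.001, -0.0, -1.0]]
force: [-1.5, 0.6, 5.1]
gripper_width: 0.0592
t 6.05 p [0.5589 0.0101 0.085 ] units [-0.0105  0.008  -0.0002] yaw 1.8138796493857456 z [ 0.001  -0.0001 -1.    ] w 0.05915367065178011 F [-1.495   0.6449  5.0725]
```

View pics/g3.png

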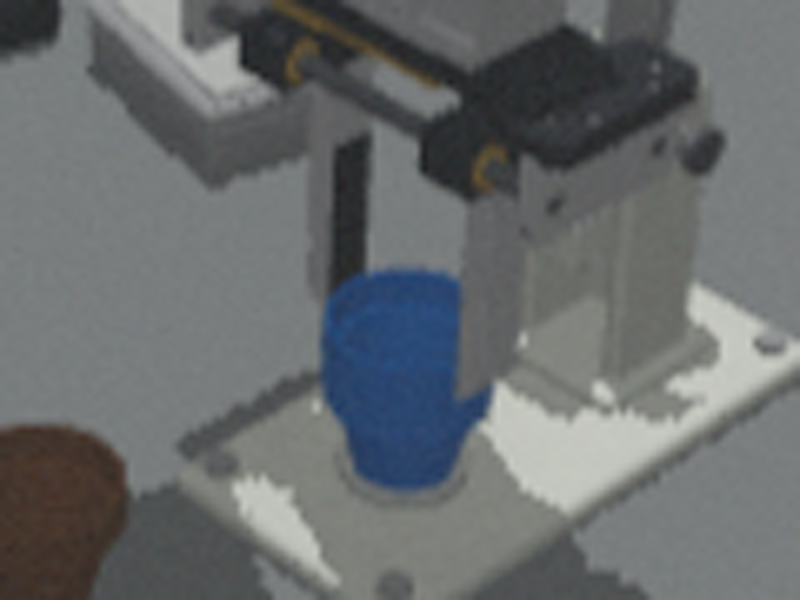

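Seated (TCP at 0.085 as expected, about 5 N up). Releasing and going to cup_2.

```bash
python3 -m creep '[[0,0,0,0,0,0,95],[0,0,0,0,0,0,95],[0,0,0,0,0,0,95],[0,0,0,0,0,0,95],[0,0,0.6,0,0,0,95],[0,0,1,0,0,0,95],[-0.28,-0.79,0,0,0,0,95],[-0.28,-0.79,0,0,0,0,95],[-0.28,-0.79,0,0,0,0,95],[-0.28,-0.79,0,0,0,0,95],[-0.28,-0.79,0,0,0,0,95],[-0.28,-0.79,0,0,0,0,95],[-0.28,-0.79,0,0,0,0,95],[-0.28,-0.79,0,0,0,0,95],[0,0,0,0,0,0,95],[0,0,0,0,0,0,95]]'; python3 d.py .4695 -.2433 .056; python3 - <<'E'
from bench import env
import cv2,numpy as np
im=env.get_image("side"); a=cv2.resize(im[220:400,290:450],(534,600),interpolation=cv2.INTER_CUBIC)
cv2.imwrite("pics/g4.png",a)
im=env.get_image("top"); cv2.imwrite("pics/g4t.png",im)
E
```

```text
time: 7.7
tcp_pos: [0.4685, -0.2429, 0.1479]
orientation: [[-0.971, -0.239, -0.0], [-0.239, 0.971, 0.001], [0.0, 0.001, -1.0]]
force: [0.1, 0.1, -0.1]
gripper_width: 0.0893
t 7.7 p [ 0.4685 -0.2429  0.1479] units [ 0.0238 -0.0094 -2.2968] yaw 1.8122590306270991 z [-0.0001  0.0006 -1.    ] w 0.0893148918353844 F [ 0.1227  0.0849 -0.0906]
```

View pics/g4.png

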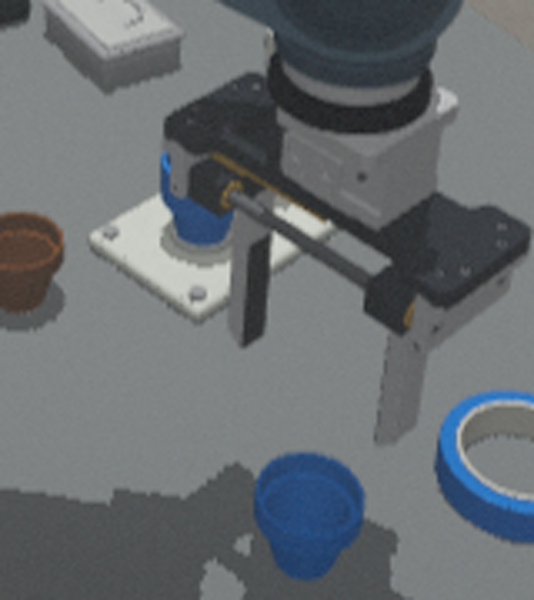

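View pics/g4t.png

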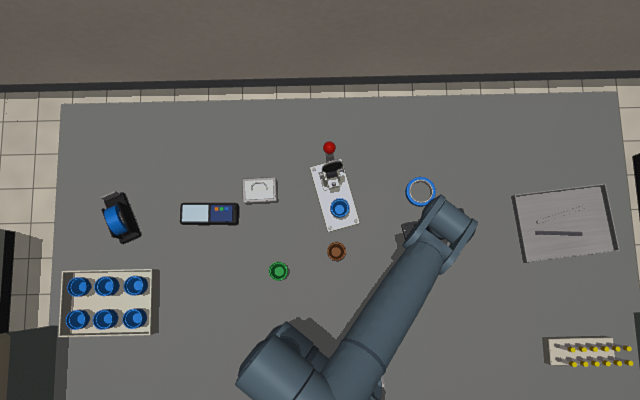

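The nested pair stands at top pixel (340,208), and cup_2 is below the jaws. Grasping it.

```bash
python3 -m creep '[[0.02,-0.01,-0.8,0,0,0,95],[0,0,-0.8,0,0,0,95],[0,0,-0.45,0,0,0,95],[0,0,-0.23,0,0,0,95],[0,0,0,0,0,0,95],[0,0,0,0,0,0,40],[0,0,0,0,0,0,40],[0,0,0,0,0,0,40],[0,0,0,0,0,0,40],[0,0,0,0,0,0,40],[0,0,0,0,0,0,40],[0,0,0,0,0,0,40]]' 15; python3 d.py .559 .010 .15;python3 - <<'E'
from h import *
import cv2
t=cv2.imread("pics/g4t.png");h=cv2.cvtColor(t,cv2.COLOR_BGR2HSV)
m=cv2.inRange(h,(100,120,50),(125,255,255))
n,l,s,c=cv2.connectedComponentsWithStats(m)
for i in range(1,n):
    if s[i,4]>100 and 300<c[i][0]<380: print(s[i]);x,y,w,hh=s[i][:4];print(onz("top",x+(w-1)/2,y+(hh-1)/2,.078))
im=env.get_image("side"); cv2.imwrite("pics/g5.png",cv2.resize(im[220:400,290:450],(534,600),interpolation=cv2.INTER_CUBIC))
E
```

```text
time: 9.0
tcp_pos: [0.4701, -0.2435, 0.0576]
orientation: [[-0.971, -0.241, 0.001], [-0.241, 0.971, -0.001], [-0.001, -0.001, -1.0]]
force: [0.4, 0.9, 5.4]
gripper_width: 0.0602
t 9.0 p [ 0.4701 -0.2435  0.0576] units [2.2235 6.3384 2.3094] yaw 1.8137425738762236 z [ 0.001  -0.0008 -1.    ] w 0.06016312169047286 F [0.4112 0.8728 5.3678]
[331 198  18  20 276]
[0.55653964 0.01034905 0.078     ]
```

View pics/g5.png

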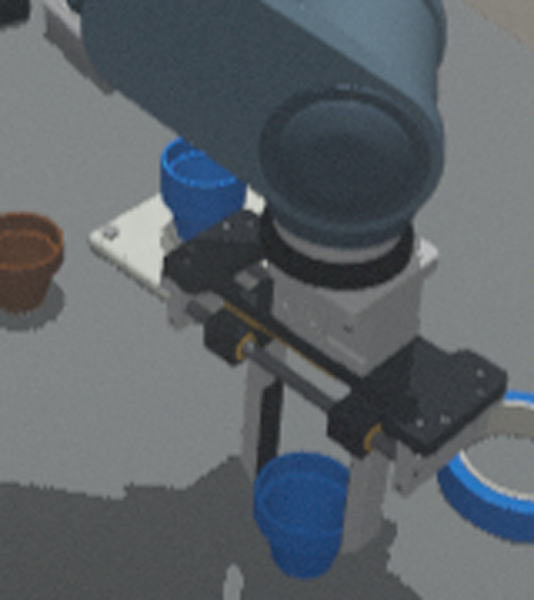

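```bash
python3 -m creep '[[0,0,0.4,0,0,0,40],[0,0,0.8,0,0,0,40],[0,0,0.9,0,0,0,40],[0.222,0.634,0.6,0,0,0,40],[0.222,0.634,0,0,0,0,40],[0.222,0.634,0,0,0,0,40],[0.222,0.634,0,0,0,0,40],[0.222,0.634,0,0,0,0,40],[0.222,0.634,0,0,0,0,40],[0.222,0.634,0,0,0,0,40],[0.222,0.634,0,0,0,0,40],[0.222,0.634,0,0,0,0,40],[0.222,0.634,0,0,0,0,40],[0,0,0,0,0,0,40],[0,0,0,0,0,0,40],[0,0,0,0,0,0,40]]'; python3 d.py .559 .010 .1016;  python3 - <<'E'
from bench import env
import cv2,numpy as np
im=env.get_image("side"); a=cv2.resize(im[190:310,290:410],(600,600))
cv2.imwrite("pics/g6.png",a)
E
```

```text
time: 10.65
tcp_pos: [0.558, 0.0098, 0.1645]
orientation: [[-0.971, -0.24, -0.001], [-0.24, 0.971, -0.0], [0.001, 0.0, -1.0]]
force: [-0.5, -0.1, -1.0]
gripper_width: 0.0599
t 10.65 p [0.558  0.0098 0.1645] units [ 0.0259  0.0062 -1.572 ] yaw 1.8130341071978449 z [-0.0008 -0.0001 -1.    ] w 0.059916480912156636 F [-0.5322 -0.0818 -0.9503]
```

View pics/g6.png

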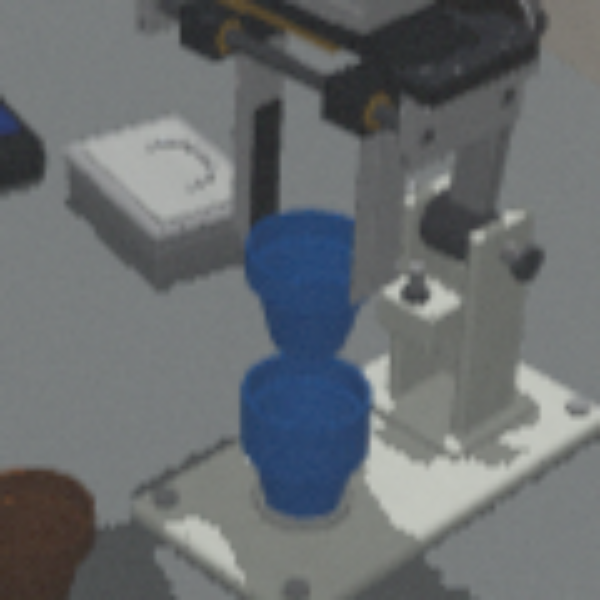

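The held cup is upright and about 1 px right of the stack axis, which is within the taper's capture. I'll leave x where it is and go down.

```bash
python3 -m creep '[[0,0.01,-0.4,0,0,0,40],[0,0,-0.4,0,0,0,40],[0,0,-0.3,0,0,0,40],[0,0,-0.2,0,0,0,40],[0,0,-0.12,0,0,0,40],[0,0,0,0,0,0,40],[0,0,0,0,0,0,40]]'; python3 d.py .559 .0104 .1016
```

```text
time: 11.4
tcp_pos: [0.5588, 0.0108, 0.1085]
orientation: [[-0.971, -0.241, 0.001], [-0.241, 0.971, -0.0], [-0.001, -0.0, -1.0]]
force: [-0.1, -0.5, 0.3]
gripper_width: 0.0604
t 11.4 p [0.5588 0.0108 0.1085] units [ 0.0057 -0.0092 -0.1734] yaw 1.8137627421064584 z [ 0.0008 -0.0002 -1.    ] w 0.06036738639692979 F [-0.1173 -0.5373  0.2903]
```

```bash
python3 -m creep '[[0,0,-0.06,0,0,0,40],[0,0,-0.06,0,0,0,40],[0,0,-0.04,0,0,0,40],[0,0,-0.03,0,0,0,40],[0,0,0,0,0,0,40],[0,0,0,0,0,0,40]]'; python3 d.py .5585 .0104 .1016; python3 - <<'E'
from bench import env
import cv2,numpy as np
im=env.get_image("side"); a=cv2.resize(im[220:310,290:410],(800,600),interpolation=cv2.INTER_CUBIC)
cv2.imwrite("pics/g7.png",a)
E
```

```text
time: 12.0
tcp_pos: [0.5591, 0.0109, 0.1017]
orientation: [[-0.971, -0.241, 0.001], [-0.241, 0.971, 0.0], [-0.001, -0.0, -1.0]]
force: [-2.3, 0.5, 5.3]
gripper_width: 0.0598
t 12.0 p [0.5591 0.0109 0.1017] units [-0.0147 -0.0132 -0.0013] yaw 1.813866009489554 z [ 0.0013  0.     -1.    ] w 0.05982063077369999 F [-2.304   0.5087  5.3137]
```

View pics/g7.png

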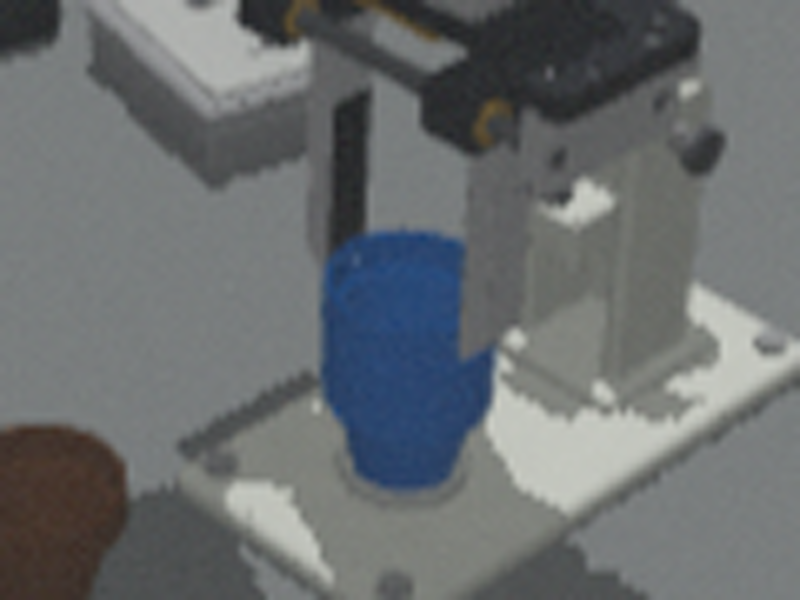

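Home: the z reading matches the expected 0.1016 with 5 N up. Releasing, rising straight up and moving toward the knob.

```bash
python3 -m creep '[[-0.015,0,0.01,0,0,0,40],[0,0,0,0,0,0,90],[0,0,0,0,0,0,90],[0,0,0,0,0,0,90],[0,0,0,0,0,0,90],[0,0,0.5,0,0,0,90],[0,0,0.9,0,0,0,90],[0,0,0.9,0,0,0,90],[0,0,0.9,0,0,0,90],[0,0,0.9,0,0,0,90],[0,0,0.9,0,0,0,90],[0,0,0.9,0,0,0,90],[0,0,0.6,0,0,0,90],[0,0,0,0,0,0,90],[0,0,0,0,0,0,90]]'; python3 d.py .6925 .0437 .300; python3 - <<'E'
from bench import env
import cv2,numpy as np
im=env.get_image("side"); a=cv2.resize(im[130:310,270:430],(533,600),interpolation=cv2.INTER_CUBIC)
cv2.imwrite("pics/g8.png",a)
E
```

```text
time: 13.55
tcp_pos: [0.5576, 0.0109, 0.36]
orientation: [[-0.971, -0.241, -0.001], [-0.241, 0.971, 0.0], [0.001, 0.0, -1.0]]
force: [0.6, -0.1, -0.2]
gripper_width: 0.0846
t 13.55 p [0.5576 0.0109 0.36  ] units [ 3.3722  0.8197 -1.4992] yaw 1.8137604785425652 z [-0.0006  0.0001 -1.    ] w 0.0845570874028631 F [ 0.5506 -0.0821 -0.1737]
```

View pics/g8.png

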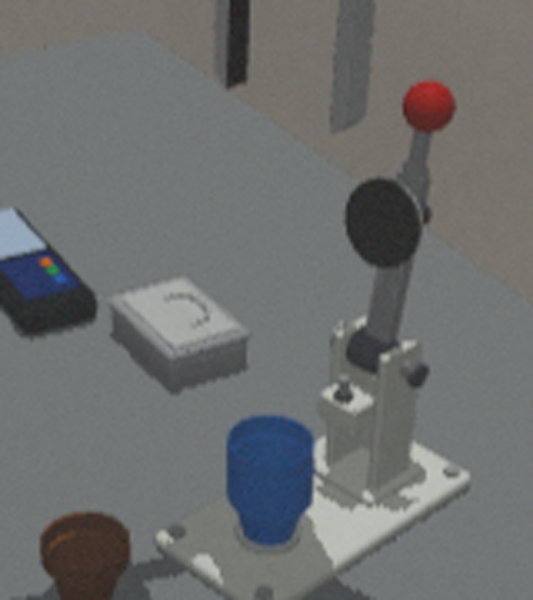

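```bash
python3 -m creep '[[0.68,0.165,0,0,0,0,90],[0.68,0.165,0,0,0,0,90],[0.68,0.165,0,0,0,0,90],[0.68,0.165,0,0,0,0,90],[0.65,0.16,0,0,0,0,90],[0,0,0,0,0,0,90],[0,0,0,0,0,0,90]]'; python3 d.py .6925 .0437 .300; python3 - <<'E'
from h import *
import cv2
print("stack rim expected",proj("side",(.5585,.0104,.094)),"if 8mm high",proj("side",(.5585,.0104,.102)))
im=env.get_image("side"); a=cv2.resize(im[130:310,270:430],(533,600),interpolation=cv2.INTER_CUBIC)
cv2.imwrite("pics/g9.png",a)
cv2.imwrite("pics/g9b.png",cv2.resize(im[245:305,320:380],(600,600),interpolation=cv2.INTER_CUBIC))
E
```

```text
time: 14.3
tcp_pos: [0.6919, 0.0438, 0.358]
orientation: [[-0.971, -0.241, -0.005], [-0.241, 0.971, 0.0], [0.004, 0.001, -1.0]]
force: [-0.5, -0.1, -0.6]
gripper_width: 0.0846
t 14.3 p [0.6919 0.0438 0.358 ] units [ 0.0157 -0.0013 -1.4488] yaw 1.8139887301813489 z [-0.0046  0.0003 -1.    ] w 0.08462678703022104 F [-0.4679 -0.1022 -0.6223]
stack rim expected [350.84546205 262.10973397] if 8mm high [350.99637862 259.22357882]
```

View pics/g9.png

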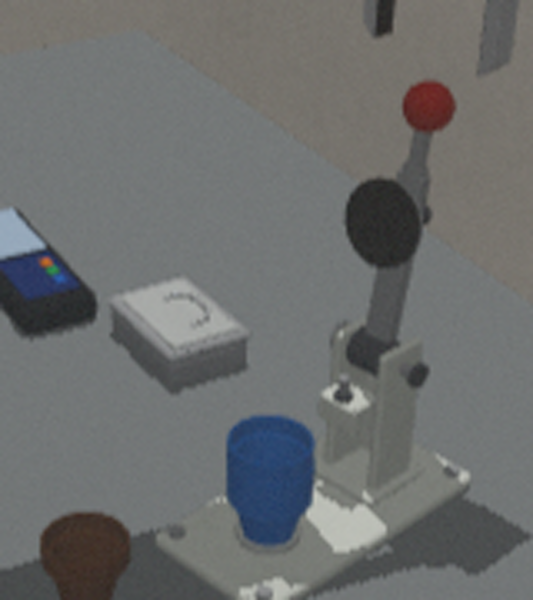

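View pics/g9b.png

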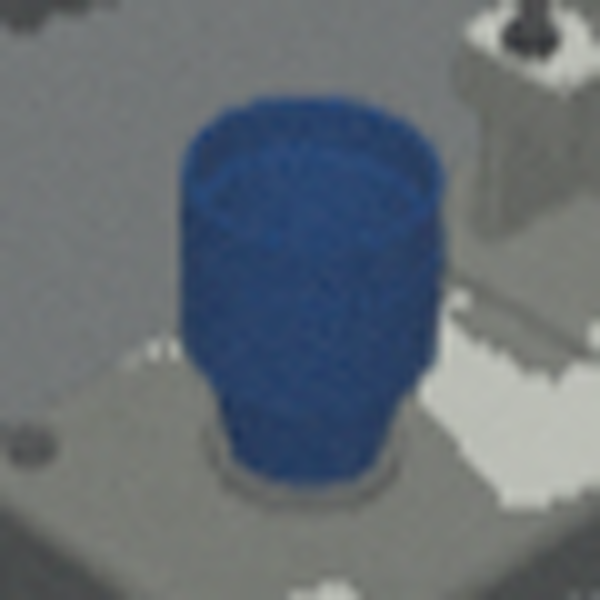

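The stack is straight and its rim centre is at ≈ (351.2,262), against (350.8,262.1) expected for fully home. Descending on the knob and gripping it.

```bash
python3 -m creep '[[0.016,0,-0.6,0,0,0,90],[0,0,-0.5,0,0,0,90],[0,0,-0.35,0,0,0,90],[0,0,0,0,0,0,90],[0,0,0,0,0,0,20],[0,0,0,0,0,0,20],[0,0,0,0,0,0,20],[0,0,0,0,0,0,20],[0,0,0,0,0,0,20],[0,0,0,0,0,0,20],[0,0,0,0,0,0,20],[0,0,0,0,0,0,20],[0,0,0,0,0,0,20],[0,0,0,0,0,0,20]]' 40; python3 d.py .6925 .0437 .300; python3 - <<'E'
from h import *
import cv2
im=env.get_image("side"); a=cv2.resize(im[100:220,330:450],(600,600),interpolation=cv2.INTER_CUBIC)
cv2.imwrite("pics/g10.png",a)
E
```

```text
time: 15.75
tcp_pos: [0.6931, 0.0444, 0.3029]
orientation: [[-0.971, -0.241, -0.0], [-0.241, 0.971, 0.001], [-0.0, 0.001, -1.0]]
force: [-0.1, 3.8, 1.0]
gripper_width: 0.0334
t 15.75 p [0.6931 0.0444 0.3029] units [-0.0154 -0.0177 -0.0723] yaw 1.814254989297521 z [-0.0002  0.0012 -1.    ] w 0.03341715391943597 F [-0.1053  3.7573  0.9672]
```

View pics/g10.png

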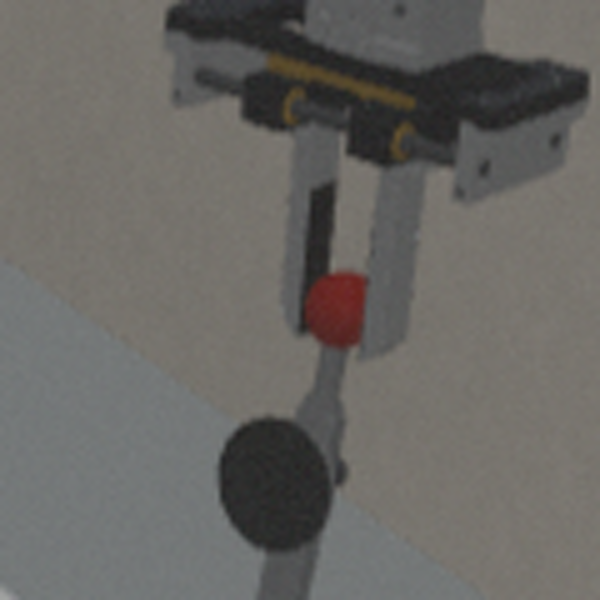

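Ball gripped (33 mm). I'll work out the arc steps.

```bash
python3 - <<'E'
import numpy as np
y=.2413;R=.185/.04
for a in range(0,100,5):
    f=lambda d:np.array([R*np.sin(np.radians(d-10)),R*np.cos(np.radians(d-10))])
    d=f(a+5)-f(a); print(a+5,np.round([-d[0]*np.cos(y),-d[0]*np.sin(y),d[1]],3))
E
```

```text
5 [-0.388 -0.096  0.053]
10 [-0.391 -0.096  0.018]
15 [-0.391 -0.096 -0.018]
20 [-0.388 -0.096 -0.053]
25 [-0.383 -0.094 -0.087]
30 [-0.374 -0.092 -0.121]
35 [-0.362 -0.089 -0.154]
40 [-0.348 -0.086 -0.186]
45 [-0.33  -0.081 -0.217]
50 [-0.311 -0.076 -0.246]
55 [-0.289 -0.071 -0.273]
60 [-0.265 -0.065 -0.297]
65 [-0.239 -0.059 -0.32 ]
70 [-0.211 -0.052 -0.34 ]
75 [-0.181 -0.045 -0.358]
80 [-0.15  -0.037 -0.373]
85 [-0.118 -0.029 -0.385]
90 [-0.085 -0.021 -0.394]
95 [-0.051 -0.013 -0.4  ]
100 [-0.017 -0.004 -0.403]
```

```bash
python3 -m creep '[[-0.39,-0.096,0.05,0,0,0,20],[-0.39,-0.096,0.02,0,0,0,20],[-0.39,-0.096,-0.02,0,0,0,20],[-0.39,-0.096,-0.05,0,0,0,20],[-0.38,-0.094,-0.09,0,0,0,20],[-0.375,-0.092,-0.12,0,0,0,20],[-0.36,-0.089,-0.155,0,0,0,20],[-0.35,-0.086,-0.185,0,0,0,20],[0,0,0,0,0,0,20]]'; python3 d.py .58 .016 .28; python3 - <<'E'
from h import *
import cv2
im=env.get_image("side"); a=cv2.resize(im[100:300,310:450],(420,600),interpolation=cv2.INTER_CUBIC)
cv2.imwrite("pics/g11.png",a)
E
```

```text
time: 16.7
tcp_pos: [0.5716, 0.0137, 0.2826]
orientation: [[-0.971, -0.24, 0.002], [-0.24, 0.971, -0.0], [-0.002, -0.001, -1.0]]
force: [-1.1, 4.4, 7.8]
gripper_width: 0.0335
t 16.7 p [0.5716 0.0137 0.2826] units [ 0.2092  0.0566 -0.0646] yaw 1.8136306987421618 z [ 0.0019 -0.0003 -1.    ] w 0.03348544462680454 F [-1.135   4.3575  7.781 ]
```

View pics/g11.png

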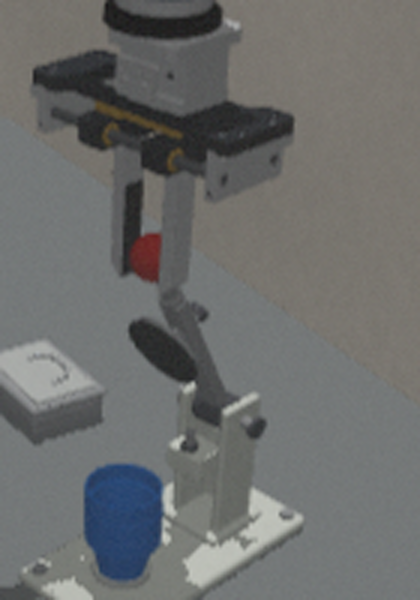

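The arm follows with the ball held. Continuing the arc.

```bash
python3 -m creep '[[-0.33,-0.07,-0.19,0,0,0,20],[-0.31,-0.076,-0.245,0,0,0,20],[-0.29,-0.071,-0.27,0,0,0,20],[-0.265,-0.065,-0.295,0,0,0,20],[-0.24,-0.059,-0.32,0,0,0,20],[-0.21,-0.052,-0.34,0,0,0,20],[-0.18,-0.045,-0.36,0,0,0,20],[0,0,0,0,0,0,20]]'; python3 d.py .48 -.009 .122; python3 - <<'E'
from h import *
import cv2
im=env.get_image("side"); a=cv2.resize(im[150:310,290:410],(450,600),interpolation=cv2.INTER_CUBIC)
cv2.imwrite("pics/g12.png",a)
E
```

```text
time: 17.55
tcp_pos: [0.4978, -0.0048, 0.1995]
orientation: [[-0.971, -0.24, -0.003], [-0.24, 0.971, -0.003], [0.003, -0.002, -1.0]]
force: [-5.3, -0.2, 6.6]
gripper_width: 0.0331
t 17.55 p [ 0.4978 -0.0048  0.1995] units [-0.4455 -0.1044 -1.9377] yaw 1.8135468700801973 z [-0.0027 -0.0026 -1.    ] w 0.03311757176411113 F [-5.2807 -0.2293  6.6126]
```

View pics/g12.png

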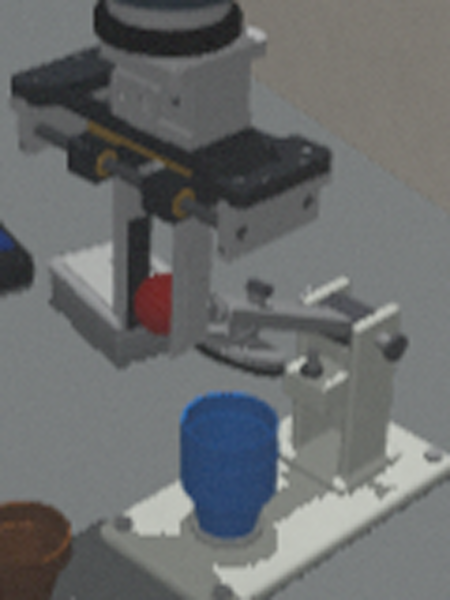

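```bash
python3 -m creep '[[-0.16,-0.037,-0.37,0,0,0,20],[-0.13,-0.029,-0.385,0,0,0,20],[-0.09,-0.021,-0.39,0,0,0,20],[-0.055,-0.013,-0.4,0,0,0,20],[-0.02,-0.004,-0.3,0,0,0,20],[0,0,0,0,0,0,20],[0,0,0,0,0,0,20]]'; python3 d.py .48 -.009 .118; python3 - <<'E'
from h import *
import cv2
im=env.get_image("side"); a=cv2.resize(im[180:310,290:420],(600,600),interpolation=cv2.INTER_CUBIC)
cv2.imwrite("pics/g13.png",a)
E
```

```text
time: 18.3
tcp_pos: [0.4814, -0.0089, 0.1273]
orientation: [[-0.971, -0.241, -0.0], [-0.241, 0.971, -0.002], [0.001, -0.002, -1.0]]
force: [-3.8, -4.0, 5.5]
gripper_width: 0.0334
t 18.3 p [ 0.4814 -0.0089  0.1273] units [-0.0348 -0.0018 -0.2336] yaw 1.814072223049102 z [-0.0003 -0.0024 -1.    ] w 0.033386350679860864 F [-3.8176 -4.0211  5.4947]
```

View pics/g13.png

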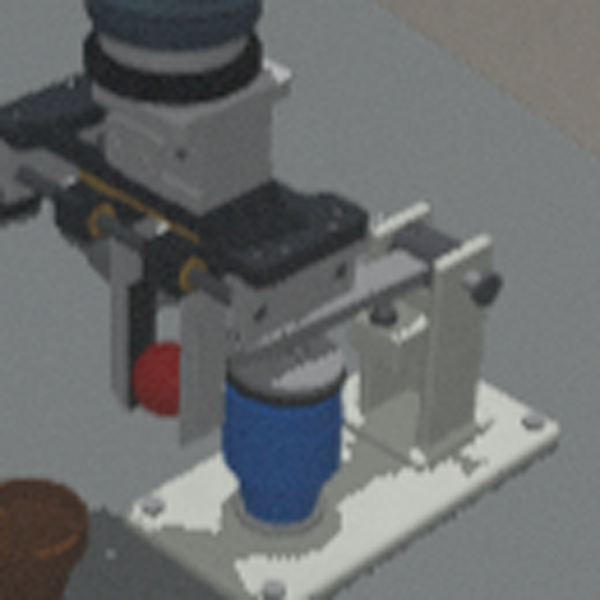

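The foot is just meeting the stack. I'll press on in small steps, watching the force.

```bash
python3 -m creep '[[-0.01,-0.01,-0.06,0,0,0,20],[0,0,-0.06,0,0,0,20],[0,0,0,0,0,0,20],[0,0,0,0,0,0,20]]'; python3 -m creep '[[0,0,-0.05,0,0,0,20],[0,0,0,0,0,0,20],[0,0,0,0,0,0,20]]';python3 -m creep '[[0,0,-0.05,0,0,0,20],[0,0,0,0,0,0,20],[0,0,0,0,0,0,20]]'
```

```text
time: 18.75
tcp_pos: [0.4811, -0.009, 0.123]
orientation: [[-0.971, -0.241, 0.0], [-0.241, 0.971, -0.002], [0.0, -0.002, -1.0]]
force: [-5.3, -3.7, 5.9]
gripper_width: 0.0337
time: 19.05
tcp_pos: [0.4811, -0.009, 0.121]
orientation: [[-0.971, -0.241, 0.0], [-0.241, 0.971, -0.002], [0.0, -0.002, -1.0]]
force: [-5.2, -2.2, 7.1]
gripper_width: 0.0332
time: 19.35
tcp_pos: [0.4811, -0.009, 0.1191]
orientation: [[-0.971, -0.241, 0.0], [-0.241, 0.971, -0.002], [0.0, -0.002, -1.0]]
force: [-4.3, -1.7, 7.3]
gripper_width: 0.0335
```

```bash
python3 -m creep '[[0,0,-0.03,0,0,0,20],[0,0,0,0,0,0,20],[0,0,0,0,0,0,20]]';python3 -m creep '[[0,0,-0.03,0,0,0,20],[0,0,0,0,0,0,20],[0,0,0,0,0,0,20]]';python3 -m creep '[[0,0,-0.03,0,0,0,20],[0,0,0,0,0,0,20],[0,0,0,0,0,0,20]]'
```

```text
time: 19.65
tcp_pos: [0.4811, -0.009, 0.1179]
orientation: [[-0.971, -0.241, 0.0], [-0.241, 0.971, -0.002], [0.0, -0.002, -1.0]]
force: [-4.2, -2.4, 7.3]
gripper_width: 0.0333
time: 19.95
tcp_pos: [0.4812, -0.009, 0.1167]
orientation: [[-0.971, -0.241, 0.0], [-0.241, 0.971, -0.002], [0.0, -0.002, -1.0]]
force: [-4.3, -2.1, 7.1]
gripper_width: 0.0334
time: 20.25
tcp_pos: [0.4812, -0.009, 0.1157]
orientation: [[-0.971, -0.241, 0.0], [-0.241, 0.971, -0.002], [0.0, -0.002, -1.0]]
force: [-5.2, -1.7, 8.2]
gripper_width: 0.0334
```

```bash
python3 -m creep '[[0,0,-0.03,0,0,0,20],[0,0,0,0,0,0,20],[0,0,0,0,0,0,20]]'; python3 - <<'E'
from h import *
import cv2
im=env.get_image("side"); cv2.imwrite("pics/g14f.png",im);a=cv2.resize(im[225:305,300:400],(750,600),interpolation=cv2.INTER_CUBIC)
cv2.imwrite("pics/g14.png",a)
f=np.array([-np.cos(.2413),-np.sin(.2413),0]);h=np.array([.5585,.0104,.118])-.105*f
for th in (90,88,86,84):
    t=np.radians(th);print(th,proj("side",h+.185*(np.sin(t)*f+np.cos(t)*np.array([0,0,1]))))
E
```

```text
time: 20.55
tcp_pos: [0.4812, -0.009, 0.1147]
orientation: [[-0.97, -0.241, 0.0], [-0.241, 0.97, -0.002], [0.0, -0.002, -1.0]]
force: [-5.6, -3.3, 9.2]
gripper_width: 0.0334
90 [325.12686478 267.6417219 ]
88 [325.21310518 265.17326433]
86 [325.3774424  262.65085262]
84 [325.62030393 260.07814766]
```

View pics/g14.png

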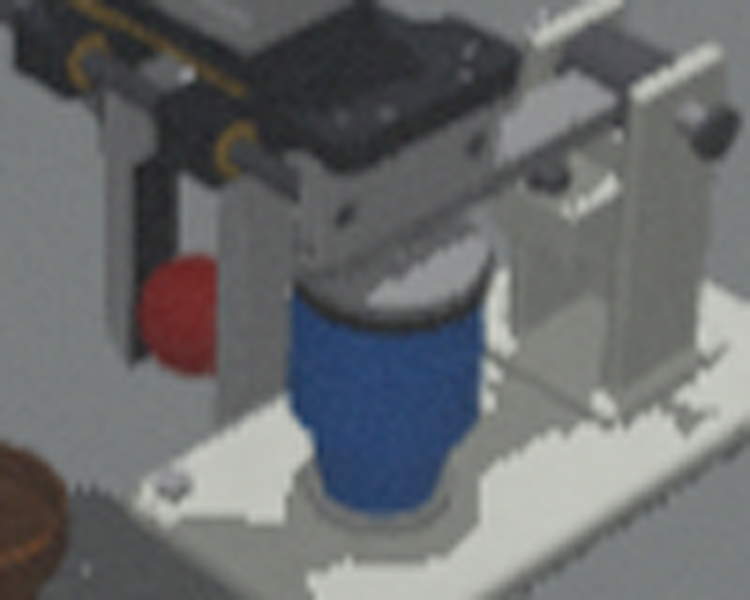

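The ball is at ≈ (325.9,266.4) against (325.1,267.6) predicted at the stop, so it's within about 1°. A bit further until the stop shows in the force.

```bash
python3 -m creep '[[-0.01,0,-0.03,0,0,0,20],[0,0,0,0,0,0,20],[0,0,0,0,0,0,20]]' 50;python3 -m creep '[[0,0,-0.03,0,0,0,20],[0,0,0,0,0,0,20],[0,0,0,0,0,0,20]]';python3 -m creep '[[0,0,-0.03,0,0,0,20],[0,0,0,0,0,0,20],[0,0,0,0,0,0,20]]'; python3 - <<'E'
from h import *
import cv2
im=env.get_image("side"); a=cv2.resize(im[225:305,300:400],(750,600),interpolation=cv2.INTER_CUBIC)
cv2.imwrite("pics/g15.png",a)
E
```

```text
time: 20.9
tcp_pos: [0.4812, -0.009, 0.1137]
orientation: [[-0.971, -0.241, 0.001], [-0.241, 0.971, -0.002], [-0.001, -0.002, -1.0]]
force: [-5.4, -1.2, 10.4]
gripper_width: 0.0336
time: 21.2
tcp_pos: [0.4813, -0.009, 0.113]
orientation: [[-0.97, -0.241, 0.001], [-0.241, 0.97, -0.002], [-0.001, -0.002, -1.0]]
force: [-6.6, -2.1, 13.3]
gripper_width: 0.0335
time: 21.5
tcp_pos: [0.4813, -0.009, 0.1123]
orientation: [[-0.97, -0.241, 0.001], [-0.241, 0.97, -0.002], [-0.0, -0.002, -1.0]]
force: [-9.0, -0.6, 18.2]
gripper_width: 0.0339
```

View pics/g15.png

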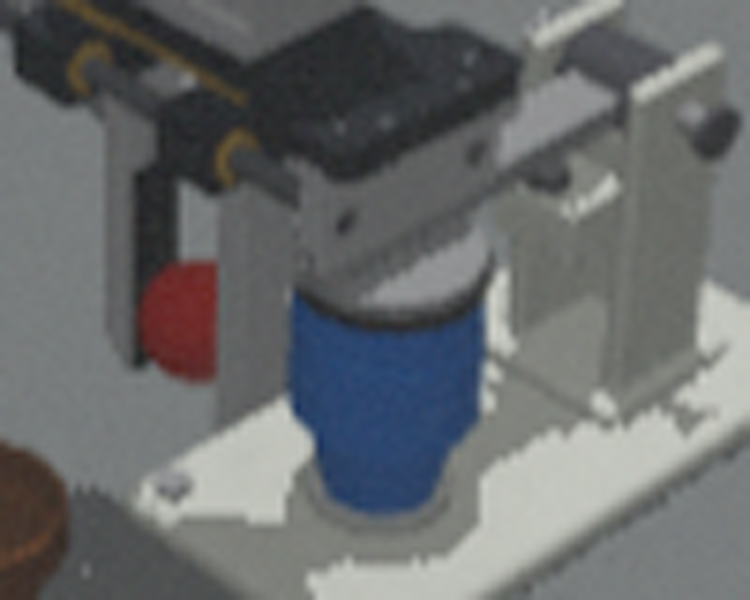

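The ball is now at row ≈267.4 (267.6 predicted at the stop), and the force is rising steeply (10→18 N within 1.4 mm), so the stop is reached. One more small step, then a hold check.

```bash
python3 -m creep '[[-0.02,-0.005,-0.02,0,0,0,20],[0,0,0,0,0,0,20],[0,0,0,0,0,0,20]]' 60;python3 -m creep '[[0,0,0,0,0,0,20],[0,0,0,0,0,0,20],[0,0,0,0,0,0,20],[0,0,0,0,0,0,20],[0,0,0,0,0,0,20],[0,0,0,0,0,0,20],[0,0,0,0,0,0,20],[0,0,0,0,0,0,20],[0,0,0,0,0,0,20],[0,0,0,0,0,0,20]]'; python3 - <<'E'
from h import *
import cv2
im=env.get_image("side"); cv2.imwrite("pics/g16f.png",im); a=cv2.resize(im[225:305,300:400],(750,600),interpolation=cv2.INTER_CUBIC)
cv2.imwrite("pics/g16.png",a)
cv2.imwrite("pics/g16t.png",env.get_image("top"))
E
```

```text
time: 21.85
tcp_pos: [0.4813, -0.009, 0.1121]
orientation: [[-0.971, -0.241, 0.003], [-0.241, 0.971, -0.001], [-0.002, -0.002, -1.0]]
force: [-8.2, 0.7, 19.3]
gripper_width: 0.0329
time: 22.85
tcp_pos: [0.4814, -0.009, 0.1122]
orientation: [[-0.971, -0.241, 0.003], [-0.241, 0.971, -0.001], [-0.003, -0.002, -1.0]]
force: [-7.9, 1.0, 18.8]
gripper_width: 0.0332
```

View pics/g16.png

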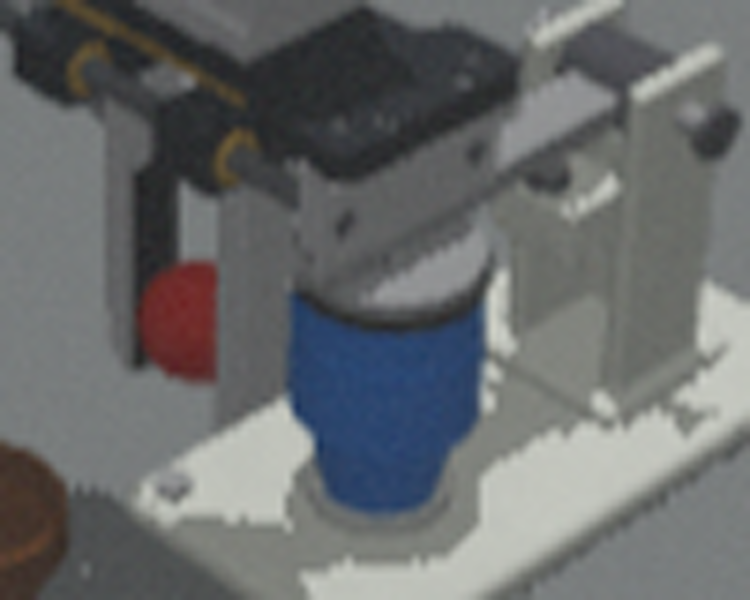

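View pics/g16t.png

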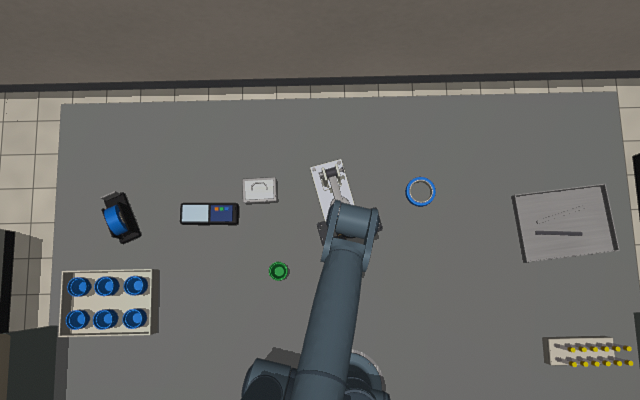

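The reading held for one second: 19 N at the stop, no slip, stack straight under the foot and bystanders unmoved. Handing in.

```bash
python3 -c "
from bench import env
print(env.sign_off())"
```

```text
the job is handed in; nothing more can be done
None
```

Both loose blue cups are nested in the clamp's cup. The arm is down at its stop with its foot on the stack, and the fingers still grip the red knob to hold it there. I signed off at about 23 s of the 72 s allowed.

- **Cups:** cup_1 went in first, then cup_2. Each came to rest within 0.1 mm of its calculated fully home height with about 5 N of contact. Before the arm came down, the stack's rim was within about 0.5 px of where three nested cups should be.
- **Arm at its stop:** the knob sat at picture row 267.4, against 267.6 calculated for the stop. The force rose steeply from 10 to 18 N over the last 1.4 mm. It then held at about 19 N for 1 s with no slip.
- **One disagreement:** the gripper's height read 0.112 m at the end, while the knob should be at 0.118 m. I think the pads slid slightly on the ball during the swing and the arm gave a little; the camera and the force both say the stop was reached.
- **Left alone:** in the last pictures the tape roll, steel box, meter and the green and brown look-alikes were where they started. I compared these by eye and did not measure them.

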